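# Show a carved slate seal to the inspection camera

## Task

Slide the dark slate seal along its slot and out of the open front of the wooden keeper, then lift it and hold it up to the white inspection camera: carved underside facing the lens squarely, centred on it and 120 mm in front of it, with the long edges of the seal's foot level. Finish while still holding it there, steady in the gripper. Do not touch the camera or its stand, and leave the white seal and everything else on the table where it is.

Things in the scene. Friction and masses are not known exactly. Their poses are not given: they have to be found in the camera images.
- slate_seal: Dark slate-grey stone seal, 0.13 to 0.25 kg: foot 56 x 40 x 16 mm (x, y, z) with an upright stem 26 x 20 mm (x, y) from its middle; 76 mm high overall. Origin: centre of the underside (the flat carved face); z up the stem. It stands in either slot of the keeper, x along the slot. The stem rises 51 mm above the keeper's lips and can be gripped from above on either pair of sides.
- slate_seal_face (a point): Centre of the slate seal's carved underside (same point as its origin).
- slate_seal_top (a point): Centre of the top end of the slate seal's stem, 76 mm above its underside.
- white_seal: A second seal of the same shape and size in white marble, standing in the other slot; to be left where it is.
- keeper: Fixed wooden keeper, base board 240 x 158 x 10 mm (x, y, z). Origin: centre of its underside; x points to its closed back. Two slots along x, centre lines at y = +40 and -40 mm, floor 10 mm above the table. The front (x -120 to -20 mm) is bare board. Seals start with their origins at x = +5 to +75 mm, turned to the keeper's x within 2 degrees.
- keeper_mouth (a point): Middle of the keeper's lips' front edge (keeper x = -20 mm), 35 mm above the table. From here to the back each slot is a channel 46 mm wide under lips that leave a 26 mm gap for the stem; lips' underside 29 mm, top 35 mm above the table, so the foot is captive. A seal whose origin is at keeper x below -48 mm is clear and can be lifted.
- camera_stand: Fixed stand of the inspection camera, base plate 120 x 100 x 12 mm with two cheeks to 90 mm high. Origin on the table straight below the lens centre; the base plate reaches from x = -40 to +80 mm. The camera leans to the stand's -x.
- camera_head: Inspection camera, a white tube 54 mm in diameter and 77 mm long with a black ring and a bright rim round a dark lens at its upper end. Origin: centre of the lens, 110 mm above the table. Its z axis is the optical axis, pointing out of the lens, up and towards the stand's -x, 35 degrees from vertical; its y axis is level.
- view_point (a point): Where the middle of the carved face belongs: on the optical axis, 120 mm in front of the lens (about 208 mm above the table).
- mug: Dark blue mug, 76 mm across, 88 mm high; bystander. Origin: centre of its underside.
- paste_jar: White jar with a red cap, 60 mm across, 50 mm high; bystander. Origin: centre of its underside.
- slate_blank: Grey slate block 80 x 130 x 30 mm; bystander. Origin: centre of its underside.
- chisel: Hand chisel with a yellow handle lying on the table; bystander.
- brush: Brush with a dark wooden handle lying on the table; bystander.
- mallet: Mallet lying on the table; bystander.
Mind the look-alikes: they are no part of the job. What is meant by the slate_seal is not orange, purple or yellow, and is the smaller of those in its own colour.

How it is judged:
By the outcome, as a careful person would: the job done as asked, in the order asked, and still so for the second after the job is handed in, while the arm keeps its last pose, push and grip.
It also fails if it takes over 40 s, if anything falls off the work surface, if the arm or the gripper's body presses on something with over 40 N, if the wrist force passes 120 N, or if a joint passes its speed limit or range.

## Robot

A 7-joint arm with a two-finger parallel gripper is mounted at the origin on the work surface. World frame = base frame: x ahead of the robot, y to its left, z up, the work surface at z = 0. Lengths are in mm, angles in rad, forces in N, time in s.
With the tool pointing down it reaches from about 425 to 925 mm from the base axis. Payload 6.8 kg.
Tool frame: the origin (TCP) lies between the finger pads; the fingertips stand 17 mm ahead of it and the grasp point (between the pads) lies 2 mm behind it; z points along the fingers, y is the line along which they close (so a half turn about z gives the same grasp; the last joint's range is limited). The gripper opens to 88 mm and grips with 3 to 60 N. Pads are 20 mm wide; open, the fingers measure 115 mm over their backs; the gripper's body (75 mm by 178 mm) begins 61 mm behind the grasp point.
Start: joints at [-1.269, 0.477, 0.022, 1.555, -0.011, 1.109, -0.083], TCP at [268.935, 619.13, 213.664] pointing down, gripper open.
Joint ranges: [-2.96, 2.96], [-0.34, 2.1], [-1.41, 1.46], [0.24, 2.44], [-1.37, 4.51], [0.17, 1.92], [-2.96, 2.96]. Speed limits (rad/s): [2.39, 2.39, 3.14, 3.14, 3.14, 3.14, 3.14].

## Interface

Orientations are given as a unit quaternion [x, y, z, w].
In Python, from rig import manip, optics gives the robot as it stands.
- The arm moves only by the tool carry_out, never from a script. Its arguments are lists of equal length, an entry for each row: "fingers": the opening, from 0 (shut) to 1 (fully open); "dp": the shift along the tool's x, y, z in normalised numbers (1 is 0.5 m), a list of three; "turn": the turn, a rotation vector about the tool's x, y, z in fractions of the full range, 1 being 180 degrees, a list of three. In form: {"fingers": [fingers, ...], "dp": [[x, y, z], ...], "turn": [[wx, wy, wz], ...]}. A call has exactly 8 rows; each row is the pose to reach, as a shift and turn from the pose commanded when the call began, along the tool's axes at that moment; what a row does not reach only later rows make up. A row lasts 1/10 s, in which the tool goes at most 50 mm and 8.59 degrees, less where a joint would pass 70% of its speed; a pose out of reach is approached as far as the arm can. A shift or turn number past 1, either way, is cut back to 1. A call with a gripper value outside its range is refused whole. The fingers move at their own pace and stop on an object; "force" is the grip in N (left out, the last holds). Time passes only in rows, so rows that repeat a pose let the fingers close, or fill a call up. It gives the time, the measured TCP pose, the force, the opening and the grip force at its end, in the units of the state.
- manip.get_obs(): the state, without advancing time (a new reading comes with each control period).
- optics.grab_frame(name): name is "scene" or "top" or "wrist"; returns the picture (420x560x3 uint8, red, green, blue); there is no depth.
- optics.camera_model(name): a dict with "vfov" (degrees; the focal length in pixels is half the picture's height over the tangent of half this angle, whatever the lens; pixels are square), "cx", "cy" (the principal point, pixels), "R" (3x3) and "t" (3): a world point X has camera coordinates R X + t. Camera axes: x right, y down, z forward; pixel columns grow to the right and rows downward; lengths in mm; the calibration is good to about 2 mm. A picture is of the moment at which its call begins: read the wrist's pose just before it. camera_model takes no time and is no camera call; for the wrist camera it gives the pose at the moment of the call.
- manip.close_job(): hands the job in; it is judged then, once.
The state is a dict: "time_s": time; "joint_pos": joint angles; "joint_vel": joint speeds; "tau": joint torques, N m; "tcp_pos": TCP position; "tool_rot": TCP orientation; "ft_force": force on the tool from outside, world axes, zero at the start; "ft_torque": the same for the moment, N m; "gripper_width": finger opening in mm; "grasp_force": force on a finger pad.
Only numpy, scipy, OpenCV 4.12 (cv2) and the standard library are available. Lean on these libraries where they do the work, as an engineer would, in place of code of your own. Each camera call takes 0.05 s, during which the arm holds its last target. There are 200 camera calls.

## Working session

There is one attempt and no reset: what is moved stays moved. The work goes in short steps, Python scripts to look and compute and a tool call to move; the robot and the scene stay as the last step left them, time stands still between calls to the robot, and variables do not carry over. Pictures are saved under pics/ and viewed, at most 10 in all, crops included, and the job is handed in when it is done.

Besides the shell and the picture viewer there is one more tool, called after "Emit:" as name(argument=value, ...) on one line, values as JSON. carry_out: Moves the arm, as the interface text tells. Its arguments: {"type":"object","properties":{"fingers":{"type":"array"},"dp":{"type":"array"},"turn":{"type":"array"},"force":{"type":"number"}},"required":["fingers","dp","turn"]}

```bash
ls; mkdir -p pics
python3 - <<'E'
from rig import manip, optics
import cv2, numpy as np, json
o=manip.get_obs()
print(o)
for n in ("scene","top"):
    cv2.imwrite(f"pics/{n}0.png",optics.grab_frame(n)[:,:,::-1])
for n in ("scene","top","wrist"):
    m=optics.camera_model(n); print(n,m)
E
```

```text
pics
{'time_s': 0.0, 'joint_pos': array([-1.26911224,  0.47775505,  0.02233779,  1.55644148, -0.01147492,
        1.10931991, -0.08311313]), 'joint_vel': array([ 0.00034738, -0.00171797,  0.00111146, -0.00051078,  0.00050737,
        0.00040413, -0.00062437]), 'tau': array([ 1.48826988e-03, -5.82862687e+01,  1.53511897e+00, -2.72618097e+01,
       -5.43779845e-02,  1.68935966e-02,  1.64464209e-04]), 'tcp_pos': array([268.70122803, 618.53422514, 212.71614901]), 'tool_rot': array([ 2.03450859e-01,  9.79084747e-01, -8.91414569e-04, -1.06774920e-04]), 'ft_force': array([0.54045216, 0.46290404, 0.13292374]), 'ft_torque': array([ 0.00248251, -0.06653551,  0.04233469]), 'grasp_force': 0.0, 'gripper_width': 87.71671689670413}
scene {'vfov': 55.12662190002048, 'cx': 288.01430890638744, 'cy': 213.62246851126676, 'R': array([[-0.73014143,  0.68328004,  0.00467766],
       [ 0.41362737,  0.44742343, -0.7929216 ],
       [-0.5438804 , -0.5770101 , -0.60930571]]), 't': array([ 454.10073808,  -95.72082693, 1525.17617441])}
top {'vfov': 50.254701614752214, 'cx': 279.38588698478173, 'cy': 207.94230395361322, 'R': array([[ 0.02646673, -0.99963536, -0.00535414],
       [-0.97961293, -0.02486888, -0.19934907],
       [ 0.19914323,  0.01052111, -0.97991392]]), 't': array([ -70.32059453,  599.67010391, 1222.5280057 ])}
wrist {'vfov': 67.26795826356383, 'cx': 280.24630268418156, 'cy': 204.2075404222086, 'R': array([[ 3.98152713e-01,  9.17319019e-01, -4.84594937e-04],
       [ 8.90441685e-01, -3.86359838e-01,  2.40498816e-01],
       [ 2.20426910e-01, -9.61867596e-02, -9.70649311e-01]]), 't': array([-674.64504307,  -29.33329731,  389.10643695])}
```

View pics/scene0.png

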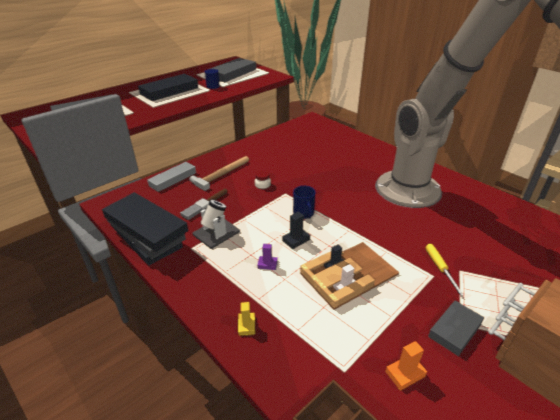

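View pics/top0.png

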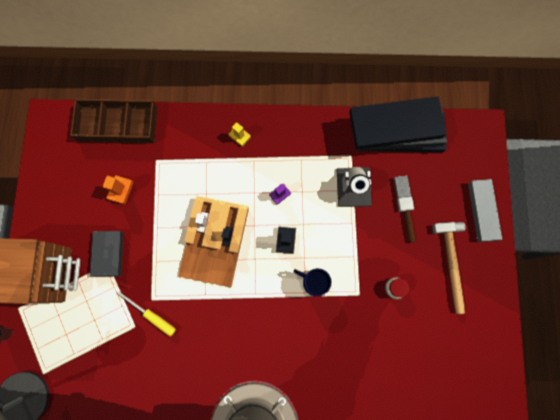

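The keeper is at top (215,240). The slate seal stands in its right slot at (228,235) and the white one at (201,222). The open front faces the robot. The inspection camera is at (355,187), and the larger dark seal at (286,240) is a decoy. I'll enlarge both for measuring.

Run:
```python
import cv2,numpy as np
t=cv2.imread("pics/top0.png"); s=cv2.imread("pics/scene0.png")
def crop(im,x,y,w,h,k):
    c=cv2.resize(im[y:y+h,x:x+w],None,fx=k,fy=k,interpolation=cv2.INTER_CUBIC)
    for i in range(0,w,10): cv2.putText(c,str(x+i),(i*k,8),0,.3,(0,255,0),1); cv2.line(c,(i*k,8),(i*k,14),(0,255,0),1)
    for i in range(0,h,10): cv2.putText(c,str(y+i),(0,i*k+4),0,.3,(0,255,0),1)
    return c
a=crop(t,170,185,90,110,5); b=crop(t,325,155,60,60,5)
c=np.zeros((550,800,3),np.uint8); c[:550,:450]=a; c[:300,460:760]=b
cv2.imwrite("pics/c1.png",c)
a=crop(s,295,235,110,75,5);b=crop(s,190,190,60,60,4)
c=np.zeros((375,800,3),np.uint8); c[:375,:550]=a; c[:240,555:795]=b
cv2.imwrite("pics/c2.png",c)
```

```text
(no output)
```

View pics/c1.png

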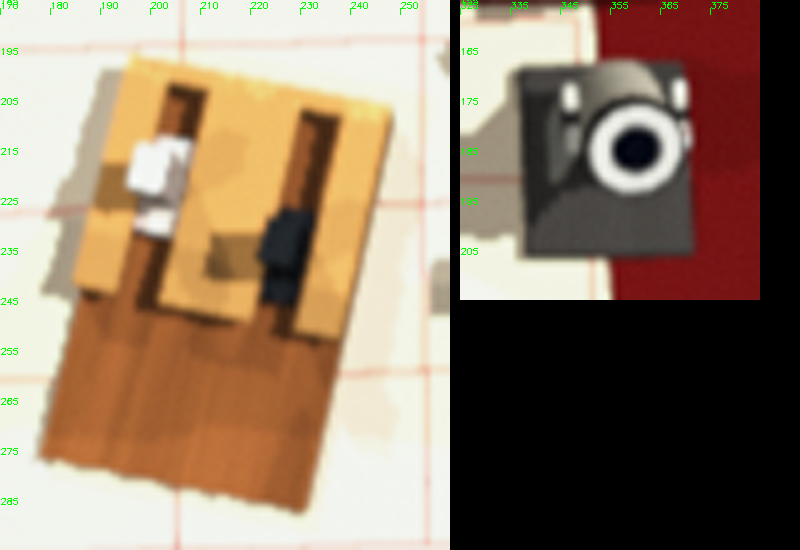

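View pics/c2.png

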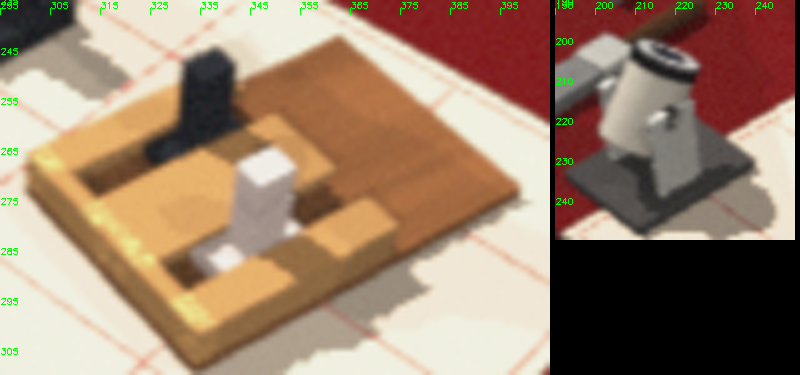

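```bash
cat > h.py <<'E'
import numpy as np
from rig import manip, optics
from scipy.optimize import least_squares
from scipy.spatial.transform import Rotation as Ro
def proj(m,X):
    f=210/np.tan(np.radians(m['vfov'])/2); c=np.asarray(X)@m['R'].T+m['t']
    return c[:,:2]/c[:,2:]*f+[m['cx'],m['cy']]
def ray(m,uv,z):
    f=210/np.tan(np.radians(m['vfov'])/2)
    d=m['R'].T@np.array([(uv[0]-m['cx'])/f,(uv[1]-m['cy'])/f,1]); C=-m['R'].T@m['t']
    return C+d*(z-C[2])/d[2]
def tri(ms,uvs,x0=(600,0,100)):
    r=least_squares(lambda X:np.concatenate([proj(m,[X])[0]-u for m,u in zip(ms,uvs)]),x0); return r.x,r.fun
def posefit(ms,Ps,uvs,x0):
    def pts(p,P):
        c,s=np.cos(p[2]),np.sin(p[2]); P=np.asarray(P,float)
        return np.c_[p[0]+c*P[:,0]-s*P[:,1],p[1]+s*P[:,0]+c*P[:,1],P[:,2]]
    r=least_squares(lambda p:np.concatenate([(proj(m,pts(p,P))-np.array(u)).ravel() for m,P,u in zip(ms,Ps,uvs)]),x0,x_scale=[1,1,.01]); return r.x,r.fun.round(1)
E
python3 - <<'E'
from h import *
T=optics.camera_model('top');S=optics.camera_model('scene')
np.set_printoptions(suppress=True,precision=2)
PT=[(-20,79,35),(120,79,35),(120,-79,35),(-20,-79,35),(-120,79,10),(-120,-79,10)]
UT=[(184.6,241.6),(196.4,196),(248.4,206),(237,253),(178,277),(230.6,287.8)]
PS=[(120,79,35),(120,-79,35),(-120,79,10),(-120,-79,10)]
US=[(334,301),(300,268),(399,272),(363,242.6)]
k0=[600,150,0]
for a in(([T],[PT],[UT]),([S],[PS],[US]),([T,S],[PT,PS],[UT,US])):
    p,f=posefit(*a,k0);print('keeper',p,np.degrees(p[2]),f)
k=p
CT=[(-40,50,12),(-40,-50,12),(80,50,12),(80,-50,12),(0,0,110)]
VT=[(337.6,206.6),(371.6,206.4),(335.6,169),(370,167.4),(360.2,184.8)]
CS=[(80,50,12),(-40,50,12),(80,-50,12),(0,0,110)]
VS=[(211.75,248.5),(239.25,231.25),(193,233),(218,202.5)]
for a in(([T],[CT],[VT]),([S],[CS],[VS]),([T,S],[CT,CS],[VT,VS])):
    p,f=posefit(*a,[700,-200,0]);print('stand',p,np.degrees(p[2]),f)
print('lens tri',tri([T,S],[(360.2,184.8),(218,202.5)]))
X,f=tri([T,S],[(227.4,232.6),(336.6,247.4)]);print('slate top tri',X,f)
for m,u in((T,(227.4,232.6)),(S,(336.6,247.4))):
    X=ray(m,u,86);d=X[:2]-k[:2];c,s=np.cos(k[2]),np.sin(k[2]);print(X,'in keeper',c*d[0]+s*d[1],-s*d[0]+c*d[1])
E
```

```text
keeper [505.26 135.42  -0.18] -10.298048390497721 [-0.3  0.3 -0.4 -0.5  0.   0.2  0.8  0.1 -0.3 -0.4  0.2  0.2]
keeper [509.9  139.5   -0.17] -9.741787843038134 [ 0.6  1.5 -0.2 -1.9  0.1  0.6 -0.6 -0.5]
keeper [506.44 136.67  -0.18] -10.032776949518071 [-0.7 -0.  -1.  -0.8 -0.6 -0.3  0.4 -0.5 -0.6 -0.6  0.  -0.3  0.4  0.1
 -0.  -3.2  0.1 -0.4 -0.4 -1.4]
stand [ 660.8  -276.68    0.04] 2.5673600040383486 [ 0.4  0.3  0.1 -0.1  0.7 -0.9 -0.7  0.1 -0.5  0.6]
stand [ 666.15 -271.05    0.05] 2.980123434307494 [-0.7 -0.7  1.5 -1.4 -1.1  0.1  0.3  1.9]
stand [ 662.26 -275.65    0.05] 2.675184735364716 [ 0.1 -0.1 -0.3 -0.6  0.3 -1.3 -1.1 -0.4 -0.8  0.  -0.6 -2.1  1.5 -2.5
 -0.8 -1.2  0.5  0.8]
lens tri (array([ 662.11, -277.77,  111.71]), array([ 0.04, -0.04,  0.06,  0.02]))
slate top tri [521.62  89.92  81.72] [-0.73  0.53 -0.91 -0.08]
[522.54  87.43  86.  ] in keeper 24.435773132767622 -45.685399108901755
[523.76  94.79  86.  ] in keeper 24.356754805338905 -38.22235900678728
```

```bash
cat >> h.py <<'E'
def keep(p,k=(506.2,136.5,np.radians(-10.1))):
    c,s=np.cos(k[2]),np.sin(k[2]); return np.array([k[0]+c*p[0]-s*p[1],k[1]+s*p[0]+c*p[1]])
def down(az):  # tool down, tool y at azimuth az deg
    a=np.radians(az); y=np.array([np.cos(a),np.sin(a),0]); z=np.array([0,0,-1.]); return Ro.from_matrix(np.c_[np.cross(y,z),y,z])
def move(target,R=None,o=None):
    o=o or manip.get_obs(); R0=Ro.from_quat(o['tool_rot'])
    dp=R0.inv().apply(np.asarray(target)-o['tcp_pos'])/1000
    tr=(R0.inv()*R).as_rotvec(degrees=True) if R is not None else None
    print('dp',dp.round(4),'turn',None if tr is None else tr.round(2)); return dp,tr
E
python3 - <<'E'
from h import *
p=keep((24.4,-40));print(p)
move((340,400,280),down(72))
o=manip.get_obs(); m=optics.camera_model('wrist'); C=-m['R'].T@m['t']; print('cam in tool',Ro.from_quat(o['tool_rot']).inv().apply(C-o['tcp_pos']), Ro.from_quat(o['tool_rot']).inv().apply(m['R'][2]))
E
```

```text
[523.20720855  92.84092468]
dp [-0.1525 -0.1722 -0.0669] turn [-0.09  0.   -5.48]
cam in tool [ 6.53053060e+01  6.53588394e-02 -1.71616902e+02] [-0.2403703   0.00111061  0.97068063]
```

Units first: shifts go in shares of 0.5 m and turns go in shares of 180 degrees. So -0.172 m / 0.5 = -0.344, -0.1525 m / 0.5 = -0.305, -5.5 degrees / 180 = -0.0306.

Emit:
carry_out(fingers=[1, 1, 1, 1, 1, 1, 1, 1], dp=[[-0.02, -0.02, -0.07], [-0.07, -0.08, -0.134], [-0.13, -0.146, -0.134], [-0.19, -0.214, -0.134], [-0.25, -0.28, -0.134], [-0.29, -0.326, -0.134], [-0.305, -0.344, -0.134], [-0.305, -0.344, -0.134]], turn=[[0, 0, 0], [0, 0, -0.0056], [0, 0, -0.0111], [0, 0, -0.0167], [0, 0, -0.0222], [0, 0, -0.0278], [0, 0, -0.0306], [0, 0, -0.0306]])

```text
time_s: 0.9
tcp_pos: [340.8, 399.6, 280.8]
tool_rot: [0.157, 0.988, 0.0, 0.0]
ft_force: [-0.1, 0.1, -0.3]
gripper_width: 87.6
grasp_force: 0.0
```

Run:
```python
from h import *
o=manip.get_obs();print(o['tcp_pos'],o['tool_rot'])
move((523.2,92.8,180),down(79.9))
```

```text
[340.82175856 399.55197131 280.76277949] [1.57437184e-01 9.87529002e-01 3.49961803e-05 3.26046561e-05]
dp [-0.2687 -0.2348  0.1008] turn [ 0.    0.   -8.02]
```

Converted, -0.2687 m / 0.5 = -0.5374, -0.2348 m / 0.5 = -0.4696, -8 degrees / 180 = -0.0444.

Emit:
carry_out(fingers=[1, 1, 1, 1, 1, 1, 1, 1], dp=[[-0.04, -0.036, 0.014], [-0.11, -0.096, 0.04], [-0.186, -0.162, 0.07], [-0.26, -0.228, 0.098], [-0.336, -0.294, 0.126], [-0.412, -0.36, 0.154], [-0.488, -0.426, 0.182], [-0.5374, -0.4696, 0.2]], turn=[[0, 0, -0.0056], [0, 0, -0.0111], [0, 0, -0.0167], [0, 0, -0.0222], [0, 0, -0.0278], [0, 0, -0.0333], [0, 0, -0.0389], [0, 0, -0.0444]])

```text
time_s: 1.7
tcp_pos: [524.8, 94.8, 179.8]
tool_rot: [0.086, 0.996, 0.0, 0.0]
ft_force: [0.6, 0.8, 0.1]
gripper_width: 88.2
grasp_force: 0.0
```

Emit:
carry_out(fingers=[1, 1, 1, 1, 1, 1, 1, 1], dp=[[0, 0, 0], [0, 0, 0], [0, 0, 0], [0, 0, 0], [0, 0, 0], [0, 0, 0], [0, 0, 0], [0, 0, 0]], turn=[[0, 0, 0], [0, 0, 0], [0, 0, 0], [0, 0, 0], [0, 0, 0], [0, 0, 0], [0, 0, 0], [0, 0, 0]])

```text
time_s: 2.5
tcp_pos: [523.3, 94.5, 180.8]
tool_rot: [0.087, 0.996, 0.0, 0.0]
ft_force: [-0.1, -0.0, 1.0]
gripper_width: 87.6
grasp_force: 0.0
```

Run:
```python
from h import *
import cv2,pickle
o=manip.get_obs();m=optics.camera_model('wrist');im=optics.grab_frame('wrist')[:,:,::-1]
pickle.dump((o,m),open('w1.pkl','wb'))
print(o['tcp_pos'],o['tool_rot'])
cv2.imwrite('pics/w1raw.png',im);c=cv2.resize(im,None,fx=800/560,fy=800/560,interpolation=cv2.INTER_CUBIC);cv2.imwrite('pics/w1.png',c)
print(proj(m,[[523.2,92.8,86]]))
```

```text
[523.34906167  94.46250265 180.77629525] [8.69277473e-02 9.96214612e-01 8.25005100e-05 8.57111138e-05]
[[277.81987165 203.51771119]]
```

View pics/w1.png

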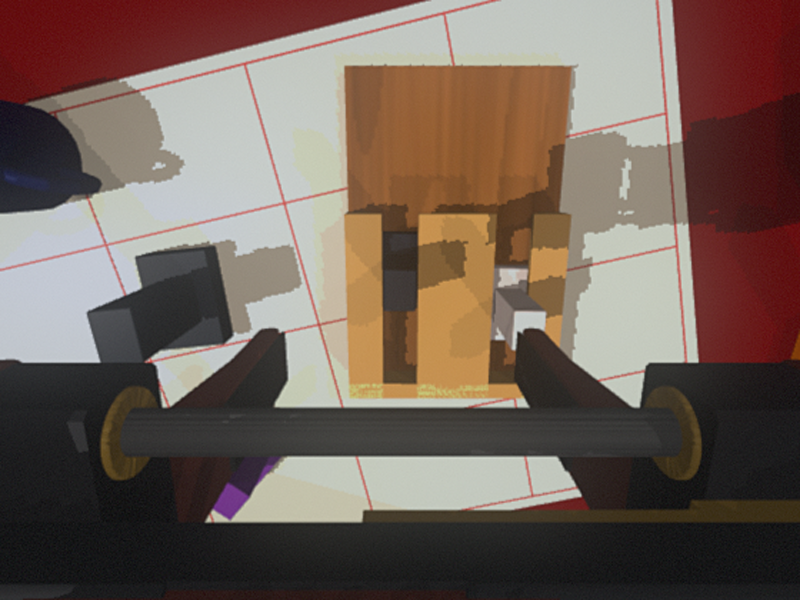

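The wrist view shows the board front edge at (345,66)–(573,66), the lips' front at row 213, and the slate stem around (384–417, 255–312). I'll enlarge it.

Run:
```python
import cv2,numpy as np
im=cv2.imread('pics/w1raw.png')
x,y,w,h,k=235,140,90,90,6
c=im[y:y+h,x:x+w].astype(float);c=np.clip((c/255)**.6*255,0,255).astype(np.uint8)
c=cv2.resize(c,None,fx=k,fy=k,interpolation=cv2.INTER_CUBIC)
for i in range(0,90,10):
    cv2.putText(c,str(x+i),(i*k,8),0,.3,(0,0,255),1);cv2.putText(c,str(y+i),(0,i*k+4),0,.3,(0,0,255),1)
    cv2.line(c,(i*k,8),(i*k,14),(0,0,255),1)
cv2.imwrite('pics/w1c.png',c)
```

```text
(no output)
```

View pics/w1c.png

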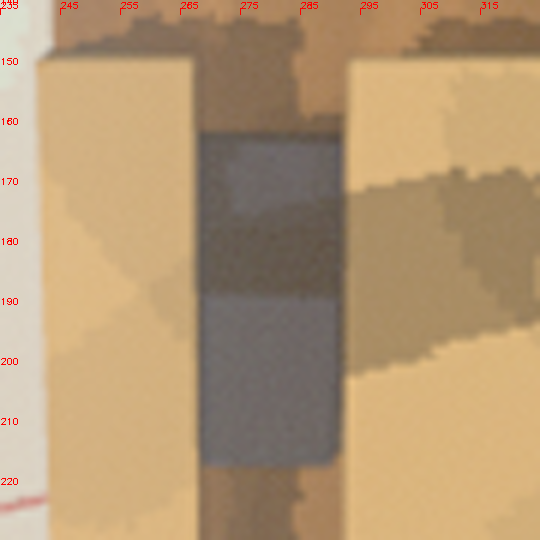

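Run:
```python
from h import *
import pickle
o,m=pickle.load(open('w1.pkl','rb'))
P=[(-120,-79,10),(-120,79,10),(-20,-79,35),(-20,79,35),(-20,-53,35),(-20,-27,35)]
U=[(241.5,46.2),(401.1,46.2),(241.5,149.8),(399,149.3),(267.5,149.8),(293,149.6)]
p,f=posefit([m],[P],[U],[506,136,-.17]);print(p,np.degrees(p[2]),f)
X=ray(m,(280,203.4),86);print(X)
d=X[:2]-p[:2];c,s=np.cos(p[2]),np.sin(p[2]);print(c*d[0]+s*d[1],-s*d[0]+c*d[1])
print([ray(m,u,86)[:2] for u in((268.3,189.2),(291.7,189.2),(268.3,217.7),(291.7,217.7))])
for z in(100,57): move((X[0],X[1],z),down(np.degrees(p[2])+90),manip.get_obs())
```

```text
[ 5.08377439e+02  1.38356455e+02 -1.75747734e-01] -10.069603427793902 [-0.2 -0.3 -0.9  0.1 -0.4 -0.2  1.1  0.6 -0.2 -0.2  0.5  0.1]
[523.42444204  94.68403955  86.        ]
22.451097246387164 -40.368804284068766
[array([509.30895975,  86.95660713]), array([512.7907568 , 106.76072404]), array([534.38669283,  82.3197532 ]), array([537.95036815, 102.57171869])]
dp [-0.      0.0003  0.0807] turn [0.01 0.   0.09]
dp [-0.      0.0003  0.1237] turn [0.01 0.   0.09]
```

Converted, 0.123 m / 0.5 = 0.246, 0.118 m / 0.5 = 0.236.

Emit:
carry_out(fingers=[1, 1, 1, 1, 1, 1, 1, 1], dp=[[0, 0, 0.03], [0, 0, 0.07], [0, 0, 0.12], [0, 0, 0.17], [0, 0, 0.21], [0, 0, 0.236], [0, 0, 0.246], [0, 0, 0.246]], turn=[[0, 0, 0], [0, 0, 0], [0, 0, 0], [0, 0, 0], [0, 0, 0], [0, 0, 0], [0, 0, 0], [0, 0, 0]])

```text
time_s: 3.35
tcp_pos: [523.3, 94.2, 57.5]
tool_rot: [0.087, 0.996, -0.0, -0.0]
ft_force: [0.1, 0.0, 0.2]
gripper_width: 87.8
grasp_force: 0.0
```

Emit:
carry_out(fingers=[0.5, 0.4, 0.35, 0.3, 0.25, 0.2, 0.15, 0.1], dp=[[0, 0, 0], [0, 0, 0], [0, 0, 0], [0, 0, 0], [0, 0, 0], [0, 0, 0], [0, 0, 0], [0, 0, 0]], turn=[[0, 0, 0], [0, 0, 0], [0, 0, 0], [0, 0, 0], [0, 0, 0], [0, 0, 0], [0, 0, 0], [0, 0, 0]], force=15)

```text
time_s: 4.15
tcp_pos: [523.3, 94.3, 57.6]
tool_rot: [0.087, 0.996, -0.0, -0.0]
ft_force: [-0.2, -0.6, -0.7]
gripper_width: 27.5
grasp_force: 0.0
```

Emit:
carry_out(fingers=[0, 0, 0, 0, 0, 0, 0, 0], dp=[[0, 0, 0], [0, 0, 0], [0, 0, 0], [0, 0, 0], [0, 0, 0], [0, 0, 0], [0, 0, 0], [0, 0, 0]], turn=[[0, 0, 0], [0, 0, 0], [0, 0, 0], [0, 0, 0], [0, 0, 0], [0, 0, 0], [0, 0, 0], [0, 0, 0]], force=40)

```text
time_s: 4.95
tcp_pos: [523.3, 94.3, 57.6]
tool_rot: [0.087, 0.996, -0.0, -0.0]
ft_force: [0.5, -0.2, -1.6]
gripper_width: 20.0
grasp_force: 40.0
```

Converted, 0.043 m / 0.5 = 0.086, 0.039 m / 0.5 = 0.078.

Emit:
carry_out(fingers=[0, 0, 0, 0, 0, 0, 0, 0], dp=[[0.004, 0, -0.002], [0.012, 0, -0.002], [0.024, 0, -0.002], [0.038, 0, -0.002], [0.052, 0, -0.002], [0.066, 0, -0.002], [0.078, 0, -0.002], [0.086, 0, -0.002]], turn=[[0, 0, 0], [0, 0, 0], [0, 0, 0], [0, 0, 0], [0, 0, 0], [0, 0, 0], [0, 0, 0], [0, 0, 0]])

```text
time_s: 5.75
tcp_pos: [480.3, 101.9, 58.7]
tool_rot: [0.087, 0.996, 0.0, -0.0]
ft_force: [0.7, 0.4, -1.6]
gripper_width: 19.9
grasp_force: 40.0
```

```bash
python3 -c "
from h import *
o=manip.get_obs();print(o['tcp_pos'],o['ft_force'],o['gripper_width'])"
```

```text
[480.27030451 101.94037447  58.65825906] [ 0.69050431  0.35286958 -1.58784006] 19.935727135373178
```

Converted, 0.055 m / 0.5 = 0.11, 0.051 m / 0.5 = 0.102.

Emit:
carry_out(fingers=[0, 0, 0, 0, 0, 0, 0, 0], dp=[[0.006, 0, 0], [0.018, 0, 0], [0.034, 0, 0], [0.052, 0, 0], [0.07, 0, 0], [0.088, 0, 0], [0.102, 0, 0], [0.11, 0, 0]], turn=[[0, 0, 0], [0, 0, 0], [0, 0, 0], [0, 0, 0], [0, 0, 0], [0, 0, 0], [0, 0, 0], [0, 0, 0]])

```text
time_s: 6.55
tcp_pos: [426.0, 111.5, 58.7]
tool_rot: [0.087, 0.996, 0.0, -0.0]
ft_force: [-0.2, 0.6, -0.6]
gripper_width: 19.6
grasp_force: 40.0
```

Converted, -0.19 m / 0.5 = -0.38, -0.175 m / 0.5 = -0.35.

Emit:
carry_out(fingers=[0, 0, 0, 0, 0, 0, 0, 0], dp=[[0, 0, -0.01], [0, 0, -0.04], [0, 0, -0.09], [0, 0, -0.15], [0, 0, -0.22], [0, 0, -0.29], [0, 0, -0.35], [0, 0, -0.38]], turn=[[0, 0, 0], [0, 0, 0], [0, 0, 0], [0, 0, 0], [0, 0, 0], [0, 0, 0], [0, 0, 0], [0, 0, 0]], force=50)

```text
time_s: 7.35
tcp_pos: [428.3, 111.5, 251.9]
tool_rot: [0.087, 0.996, 0.001, 0.002]
ft_force: [0.1, 0.3, -2.4]
gripper_width: 19.5
grasp_force: 50.0
```

Run:
```python
from h import *
import cv2,pickle
o=manip.get_obs();m=optics.camera_model('wrist');im=optics.grab_frame('wrist')[:,:,::-1]
print(o['tcp_pos'],o['tool_rot'],o['ft_force'],o['joint_pos'])
pickle.dump((o,m),open('w2.pkl','wb'));cv2.imwrite('pics/w2raw.png',im)
a=np.clip((im[100:300,180:380]/255.)**.6*255,0,255).astype(np.uint8)
s=optics.grab_frame('scene')[:,:,::-1][170:320,270:420]
t=np.zeros((600,800,3),np.uint8);t[:]=0
t[:400,:400]=cv2.resize(a,(400,400),interpolation=cv2.INTER_CUBIC);t[:400,400:]=cv2.resize(s,(400,400),interpolation=cv2.INTER_CUBIC)
cv2.imwrite('pics/w2.png',t[:400])
# predicted seal points
R=Ro.from_quat(o['tool_rot'])
# seal: origin is 47.6-? below TCP along tool z
h=57.6-10
for P in [(13,10,-(76-h)),(-13,10,-(76-h)),(13,-10,-(76-h)),(-13,-10,-(76-h)),(28,20,h-16),(28,-20,h-16),(28,20,h),(28,-20,h)]:
    print(P,proj(m,[o['tcp_pos']+R.apply(P)])[0].round(1))
```

```text
[428.26764947 111.45935178 251.86741821] [0.08738053 0.99617217 0.00128872 0.0019953 ] [ 0.13682557  0.2525971  -2.38406281] [-0.68077541  0.03239605  0.29520506  2.05391875 -0.01139918  1.05197932
  1.01570204]
(13, 10, -28.4) [300.6 238.1]
(-13, 10, -28.4) [299.8 287.2]
(13, -10, -28.4) [258.9 238.1]
(-13, -10, -28.4) [259.8 287.2]
(28, 20, 31.6) [310.4 184.7]
(28, -20, 31.6) [249.2 184.7]
(28, 20, 47.6) [308.2 180.6]
(28, -20, 47.6) [251.3 180.6]
```

View pics/w2.png

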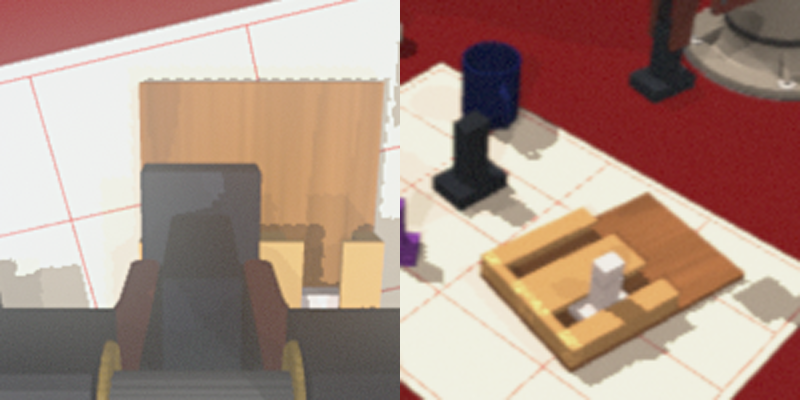

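The wrist crop shows the slate seal gripped straight and clear of the keeper. Its foot edge is at about (251–310, 186), within 1 px of the prediction, and the white seal hasn't moved. Next I'll find a pose that lets the wrist camera measure the inspection camera.

Run:
```python
from h import *
import pickle
o,m=pickle.load(open('w2.pkl','rb'))
R0=Ro.from_quat(o['tool_rot']).as_matrix()
Rc=m['R']@R0; tc=m['t']+m['R']@o['tcp_pos']
def wm(p,R): d=dict(m); d['R']=Rc@R.as_matrix().T; d['t']=tc-d['R']@np.array(p); return d
for p in [(590,-300,290),(560,-330,290),(590,-350,290),(570,-340,310)]:
    q=wm(p,down(2.6)); a=np.radians(2.6); Q=np.array([[np.cos(a),-np.sin(a)],[np.sin(a),np.cos(a)]])
    P=[(-40,50,12),(-40,-50,12),(80,50,12),(80,-50,12),(0,0,110)]
    X=[np.r_[Q@np.array(x[:2])+[661.3,-277],x[2]] for x in P]
    print(p,proj(q,X).round(0).tolist())
n=manip.get_obs();print(n['tcp_pos'])
move((570,-340,300),down(2.6),n)
```

```text
(590, -300, 290) [[303.0, 123.0], [302.0, 194.0], [390.0, 123.0], [384.0, 194.0], [345.0, 168.0]]
(560, -330, 290) [[327.0, 101.0], [324.0, 174.0], [415.0, 101.0], [408.0, 174.0], [374.0, 142.0]]
(590, -350, 290) [[306.0, 84.0], [304.0, 159.0], [395.0, 84.0], [389.0, 159.0], [349.0, 122.0]]
(570, -340, 310) [[318.0, 94.0], [316.0, 165.0], [403.0, 94.0], [397.0, 165.0], [362.0, 132.0]]
[428.53463315 111.69460618 251.1580801 ]
dp [-0.2181 -0.4201 -0.0494] turn [3.300e-01 7.000e-02 7.739e+01]
```

Converted, -0.21 m / 0.5 = -0.42, -0.109 m / 0.5 = -0.218, 39 degrees / 180 = 0.2167.

Emit:
carry_out(fingers=[0, 0, 0, 0, 0, 0, 0, 0], dp=[[-0.006, -0.012, -0.012], [-0.024, -0.046, -0.03], [-0.05, -0.096, -0.05], [-0.08, -0.154, -0.07], [-0.114, -0.22, -0.084], [-0.148, -0.286, -0.094], [-0.182, -0.352, -0.098], [-0.218, -0.42, -0.098]], turn=[[0, 0, 0.0056], [0, 0, 0.0222], [0, 0, 0.05], [0, 0, 0.0833], [0, 0, 0.1167], [0, 0, 0.15], [0, 0, 0.1833], [0, 0, 0.2167]])

```text
time_s: 8.25
tcp_pos: [497.6, -117.8, 297.8]
tool_rot: [0.418, 0.908, -0.0, -0.0]
ft_force: [1.5, 0.5, -2.0]
gripper_width: 19.7
grasp_force: 50.0
```

```bash
python3 -c "
from h import *
move((570,-340,300),down(2.6))"
```

```text
dp [-0.2159 -0.0895 -0.0021] turn [-3.000e-02  2.000e-02  3.796e+01]
```

Converted, -0.216 m / 0.5 = -0.432, -0.0895 m / 0.5 = -0.179, 38 degrees / 180 = 0.2111.

Emit:
carry_out(fingers=[0, 0, 0, 0, 0, 0, 0, 0], dp=[[-0.066, -0.028, 0], [-0.136, -0.056, 0], [-0.206, -0.086, 0], [-0.276, -0.114, 0], [-0.336, -0.14, 0], [-0.386, -0.16, 0], [-0.42, -0.174, 0], [-0.432, -0.179, 0]], turn=[[0, 0, 0.0333], [0, 0, 0.0667], [0, 0, 0.1], [0, 0, 0.1333], [0, 0, 0.1667], [0, 0, 0.1889], [0, 0, 0.2056], [0, 0, 0.2111]])

```text
time_s: 9.05
tcp_pos: [570.5, -339.9, 296.9]
tool_rot: [0.691, 0.723, -0.002, -0.0]
ft_force: [-0.7, 0.3, -1.4]
gripper_width: 19.4
grasp_force: 50.0
```

Emit:
carry_out(fingers=[0, 0, 0, 0, 0, 0, 0, 0], dp=[[0, 0, 0], [0, 0, 0], [0, 0, 0], [0, 0, 0], [0, 0, 0], [0, 0, 0], [0, 0, 0], [0, 0, 0]], turn=[[0, 0, 0], [0, 0, 0], [0, 0, 0], [0, 0, 0], [0, 0, 0], [0, 0, 0], [0, 0, 0], [0, 0, 0]])

```text
time_s: 9.85
tcp_pos: [572.0, -336.1, 297.7]
tool_rot: [0.688, 0.726, 0.0, 0.0]
ft_force: [-1.1, -0.1, -2.2]
gripper_width: 19.6
grasp_force: 50.0
```

Run:
```python
from h import *
import cv2,pickle
o=manip.get_obs();m=optics.camera_model('wrist');im=optics.grab_frame('wrist')[:,:,::-1]
print(o['tcp_pos'],o['tool_rot'],o['joint_pos'])
pickle.dump((o,m),open('w3.pkl','wb'));cv2.imwrite('pics/w3raw.png',im)
x,y,w,h,k=290,70,130,120,5
c=np.clip((im[y:y+h,x:x+w]/255.)**.6*255,0,255).astype(np.uint8)
c=cv2.resize(c,None,fx=k,fy=k,interpolation=cv2.INTER_CUBIC)
for i in range(0,w,10): cv2.putText(c,str(x+i),(i*k,8),0,.3,(0,0,255),1);cv2.line(c,(i*k,8),(i*k,14),(0,0,255),1)
for i in range(0,h,10): cv2.putText(c,str(y+i),(0,i*k+4),0,.3,(0,0,255),1)
cv2.imwrite('pics/w3.png',c)
```

```text
[ 572.04126442 -336.06068311  297.6846414 ] [6.88184473e-01 7.25535754e-01 2.05198563e-05 8.00468561e-06] [-0.06836935  0.47482912  0.7468542   1.51850878 -0.33039877  1.27805973
  0.77190539]
```

View pics/w3.png

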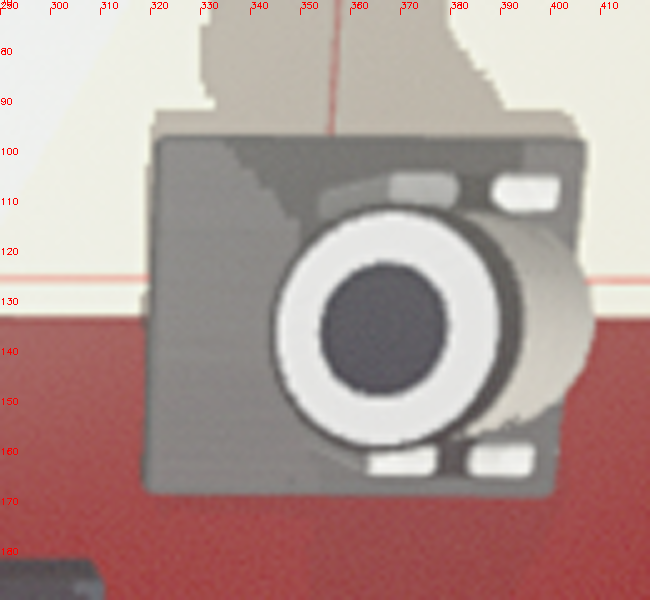

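The wrist view shows the lens disc centred at about (366.9,135.8). The plate corners are (321.4,97.2), (318.8,168.4), (407.2,98) and (400.6,169).

```bash
cat >> h.py <<'E'
def final(L,yaw,dtool=(0,0,0),h=47.6):
    a=np.radians(yaw); t=np.radians(35); xs=np.array([np.cos(a),np.sin(a),0]); z=np.array([0,0,1.])
    ax=-np.sin(t)*xs+np.cos(t)*z; V=np.asarray(L)+120*ax
    tz=-ax; ty=np.cos(t)*xs+np.sin(t)*z; R=Ro.from_matrix(np.c_[np.cross(ty,tz),ty,tz])
    return V,V+h*ax-R.apply(dtool),R
E
python3 - <<'E'
from h import *
import pickle
np.set_printoptions(suppress=True,precision=2)
o,m=pickle.load(open('w3.pkl','rb'))
T=optics.camera_model('top')
P=[(-40,50,12),(-40,-50,12),(80,50,12),(80,-50,12),(0,0,110)]
U=[(321.4,97.2),(318.8,168.4),(407.2,98),(400.6,169),(366.9,135.8)]
p,f=posefit([m],[P],[U],[661,-277,.05]);print(p,np.degrees(p[2]),f)
p2,f=posefit([m],[P[:4]],[U[:4]],[661,-277,.05]);print('plate only',p2,np.degrees(p2[2]),f)
print('lens ray',ray(m,U[4],110))
V,X,R=final([p[0],p[1],110],np.degrees(p[2]));print(V,X)
n=manip.get_obs();print(n['tcp_pos'])
move(X,R,n)
E
```

```text
[ 664.84 -276.27    0.05] 2.637566404762076 [-0.3 -0.6 -0.4  0.6  1.  -0.8  0.4  0.6 -0.6  0.3]
plate only [ 664.58 -276.43    0.05] 2.6650141833698027 [-0.6 -0.5 -0.5  0.8  0.8 -0.7  0.3  0.7]
lens ray [ 665.48 -275.91  110.  ]
[ 596.08 -279.44  208.3 ] [ 568.81 -280.7   247.29]
[ 572.04 -336.08  297.67]
dp [ 0.06 -0.    0.05] turn [-35.    -0.12   0.37]
```

Run:
```python
from h import *
V,X,R=final([664.3,-276.0,110],2.64);print(V,X); move(X,R)
```

```text
[ 595.543879   -279.17029853  208.29824531] [ 568.27061767 -280.42785027  247.28988262]
dp [ 0.0558 -0.0008  0.0504] turn [-35.    -0.12   0.37]
```

Converted, 0.0558 m / 0.5 = 0.1116, 0.0504 m / 0.5 = 0.1008, -35 degrees / 180 = -0.1944.

Emit:
carry_out(fingers=[0, 0, 0, 0, 0, 0, 0, 0], dp=[[0.01, 0, 0], [0.028, 0, 0.006], [0.046, 0, 0.018], [0.064, 0, 0.036], [0.082, 0, 0.058], [0.096, -0.002, 0.078], [0.106, -0.002, 0.094], [0.1116, -0.0016, 0.1008]], turn=[[-0.0111, 0, 0], [-0.0389, 0, 0.0006], [-0.0722, 0, 0.0011], [-0.1056, 0, 0.0011], [-0.1389, -0.0006, 0.0017], [-0.1667, -0.0006, 0.0017], [-0.1833, -0.0006, 0.0022], [-0.1944, -0.0006, 0.0022]])

```text
time_s: 10.7
tcp_pos: [566.6, -280.0, 246.1]
tool_rot: [0.659, 0.689, 0.218, 0.207]
ft_force: [0.4, 0.8, -1.2]
gripper_width: 19.4
grasp_force: 50.0
```

Emit:
carry_out(fingers=[0, 0, 0, 0, 0, 0, 0, 0], dp=[[0, 0, 0], [0, 0, 0], [0, 0, 0], [0, 0, 0], [0, 0, 0], [0, 0, 0], [0, 0, 0], [0, 0, 0]], turn=[[0, 0, 0], [0, 0, 0], [0, 0, 0], [0, 0, 0], [0, 0, 0], [0, 0, 0], [0, 0, 0], [0, 0, 0]])

```text
time_s: 11.5
tcp_pos: [568.3, -280.4, 247.3]
tool_rot: [0.659, 0.69, 0.218, 0.208]
ft_force: [0.0, -0.2, -2.4]
gripper_width: 19.7
grasp_force: 50.0
```

Run:
```python
from h import *
import cv2
o=manip.get_obs();m=optics.camera_model('wrist');im=optics.grab_frame('wrist')[:,:,::-1]
s=optics.grab_frame('scene')[:,:,::-1]
print(o['tcp_pos'],o['tool_rot'],o['joint_pos'],o['gripper_width'],o['ft_force'])
V,X,R=final([664.3,-276.0,110],2.64);move(X,R,o)
Rt=Ro.from_quat(o['tool_rot'])
for P in [(28,20,47.6),(28,-20,47.6)]: print('foot',proj(m,[o['tcp_pos']+Rt.apply(P)])[0].round(1))
ys=R.apply([1,0,0]);L=np.array([664.3,-276,110])
print('lens',proj(m,[L])[0].round(1)); 
a=R.apply([0,1,0])
print('outer rim',proj(m,[L+27*(np.cos(t)*ys+np.sin(t)*a) for t in np.radians([0,30,60,90,120,150,180])]).round(1).tolist())
x,y,w,h,k=220,110,120,150,4
c=np.clip((im[y:y+h,x:x+w]/255.)**.6*255,0,255).astype(np.uint8)
c=cv2.resize(c,None,fx=k,fy=k,interpolation=cv2.INTER_CUBIC)
for i in range(0,w,10): cv2.putText(c,str(x+i),(i*k,8),0,.3,(0,0,255),1);cv2.line(c,(i*k,8),(i*k,14),(0,0,255),1)
for i in range(0,h,10): cv2.putText(c,str(y+i),(0,i*k+4),0,.3,(0,0,255),1)
t=np.zeros((600,800,3),np.uint8);t[:600,:480]=c;t[:320,480:]=cv2.resize(s[130:290,150:310],(320,320),interpolation=cv2.INTER_CUBIC)
cv2.imwrite('pics/w4.png',t)
```

```text
[ 568.34581208 -280.3853078   247.25680629] [0.65883715 0.68957843 0.21757542 0.20754791] [ 0.0520856   0.18171033  0.54312604  2.08734582 -0.90583211  0.55534387
  1.31667399] 19.704258833220003 [ 0.03077404 -0.19014399 -2.44705224]
dp [-0.     -0.     -0.0001] turn [-0.   -0.01 -0.03]
foot [308.2 181.1]
foot [251.2 181.2]
lens [280.  187.9]
outer rim [[279.9, 163.2], [292.5, 166.5], [301.6, 175.7], [304.7, 187.9], [301.2, 200.0], [292.2, 208.6], [280.0, 211.8]]
```

View pics/w4.png

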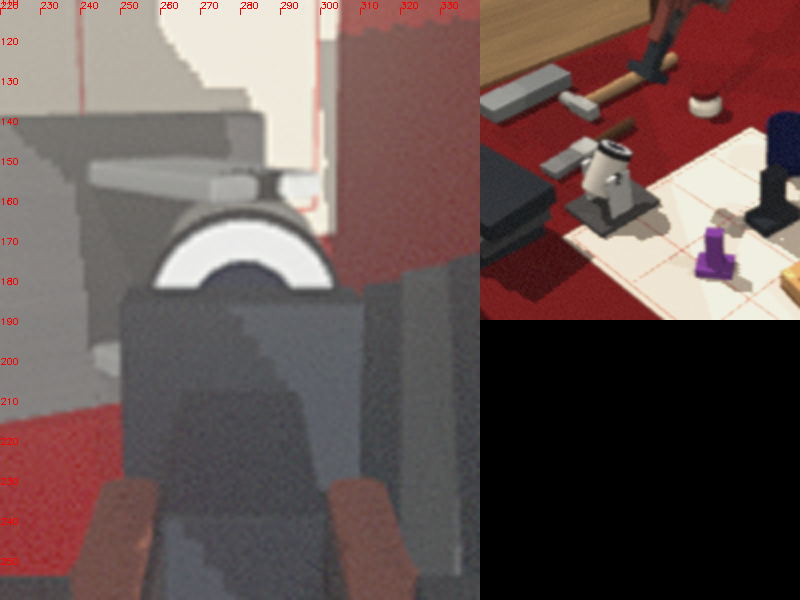

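The seal is held in front of the lens. The foot edge is level, with its centre at column 280.6. The lens is centred at about column 281.5, so it sits roughly 1 mm to tool +y. I'll make that small correction and let it settle.

Converted, 0.0008 m / 0.5 = 0.0016, 0.0004 m / 0.5 = 0.0008.

Emit:
carry_out(fingers=[0, 0, 0, 0, 0, 0, 0, 0], dp=[[0, 0.0008, 0], [-0.0006, 0.0016, 0], [-0.0006, 0.0016, 0], [-0.0006, 0.0016, 0], [-0.0006, 0.0016, 0], [-0.0006, 0.0016, 0], [-0.0006, 0.0016, 0], [-0.0006, 0.0016, 0]], turn=[[0, 0, 0], [0, 0, 0], [0, 0, 0], [0, 0, 0], [0, 0, 0], [0, 0, 0], [0, 0, 0], [0, 0, 0]])

```text
time_s: 12.4
tcp_pos: [569.0, -280.7, 247.7]
tool_rot: [0.659, 0.69, 0.218, 0.208]
ft_force: [-0.2, -0.4, -1.0]
gripper_width: 19.5
grasp_force: 50.0
```

Run:
```python
from h import *
o=manip.get_obs();print(o['tcp_pos'],o['gripper_width'],o['grasp_force'],abs(o['joint_vel']).max())
print(manip.close_job())
```

```text
[ 568.98529598 -280.70351411  247.70209891] 19.499673358096693 49.9743926525116 0.0010233187014299745
the job is handed in; nothing more can be done
None
```

I slid the slate seal out of the keeper and handed the job in at about 12.4 s, still gripped at 50 N with its underside square to the lens, 120 mm away and within about 1–2 mm of centre by my measurements.

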